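Pile the blanks and hold the spring jaw open at the index

ROBOT

A 6-joint arm with a two-finger parallel gripper is mounted at the origin on a cart in front of the work surface, level with it; the furniture and walls round the work are solid. World frame = base frame: x ahead of the robot, y to its left, z up, the work surface at z = 0. Lengths are in m, angles in rad, forces in N, time in s.
With the tool pointing down it reaches from about 0.425 to 0.95 m from the base axis. Payload 3.5 kg.
Tool frame: the origin (TCP) lies between the finger pads; the fingertips stand 22 mm ahead of it and the grasp point (between the pads) lies 3 mm ahead of it (ctrl.nose_length is the z of the fingertips in the tool frame, in m); z points along the fingers, y is the line along which they close (so a half turn about z gives the same grasp; the last joint's range is limited). The gripper opens to 85 mm and grips with 20 to 120 N. Pads are 22 mm wide; open, the fingers measure 114 mm over their backs; the gripper's body (76 mm by 85 mm) begins 54 mm behind the grasp point. The pads swing forward as they close: fully open they stand 13 mm farther back than shut.
Start: joints at [-1.491, 0.286, 1.577, -0, 1.279, -0.15], TCP at [0.154, -0.657, 0.216] pointing down, gripper open.
Joint ranges: [-2.77, 2.77], [-0.9, 2.22], [0.21, 2.48], [-1.53, 4.67], [0.24, 2.81], [-2.84, 2.84]. Speed limits (rad/s): [2.79, 2.79, 3.14, 3.14, 3.14, 3.14].

INTERFACE

Orientations are given as a unit quaternion [x, y, z, w].
In Python, from plant import ctrl gives the robot as it stands. The module is installed in compiled form; this text tells all that it offers.
- The arm moves only by the tool send_rows, never from a script. Its argument "rows" is text: rows parted by semicolons, each of 7 numbers parted by spaces: the turn, a rotation vector about the tool's x, y, z in degrees, then the shift along the tool's x, y, z in mm, then the opening, from -1 (shut) to 1 (fully open). A call has 1 to 8 rows; each row is the pose to reach, as a shift and turn from the pose commanded when the call began, along the tool's axes at that moment; what a row does not reach only later rows make up. A row lasts 1/8 s, in which the tool goes at most 62.5 mm and 10.7 degrees, less where a joint would pass 70% of its speed; a pose out of reach is approached as far as the arm can. A call with a gripper value outside its range is refused whole. The fingers move at their own pace and stop on an object; "grip_force" is the grip in N (left out, the last holds). Time passes only in rows, so rows that repeat a pose let the fingers close. It gives the time, the measured TCP pose, the force, the opening and the grip force at its end, in the units of the state.
- ctrl.get_state(): the state, without advancing time (a new reading comes with each control period).
- ctrl.read_camera(name): name is "side" or "top"; returns a dict with "color" (480x640x3 uint8, red, green, blue), "fx", "fy", "cx", "cy" (pixels), "extrinsics" (4x4, takes a point from world to camera coordinates). Camera axes: x right, y down, z forward; pixel columns grow to the right and rows downward; lengths in m; the calibration is good to about 2 mm. A picture is of the moment at which its call begins. There is no depth.
- ctrl.sign_off(): hands the job in; it is judged then, once.
Trained networks look in a picture, given as the dict that the camera call returned (one of the last four; its "shot" number tells which), for a name from the list of things; names that differ only in an ending like _2 or _b are one class to them, and where a whole thing is asked for, a point or a joint stands for the part that bears it (a point fixed in the world has none). Each returns a list of dicts, best first, with "p" (0 to 1); they miss things now and then, are a little off and sometimes report something else, mostly with a low value. They report only what shows in the picture. A call takes as long as a camera call. They do not tell look-alikes from the thing itself.
- ctrl.look_for(picture, target): "position" ([x, y, z] in m, in the coordinates of the camera as it stood for that picture, good to about 4 mm: the middle of the surface that is visible of it).
The state is a dict: "time": time; "qpos": joint angles; "dq": joint speeds; "joint_efforts": joint torques, N m; "eef_pos": TCP position; "tcp_rot": TCP orientation; "contact_force": force on the tool from outside, world axes, zero at the start; "wrist_torque": the same for the moment, N m; "opening": opening from 0.0 (shut) to 1.0 (fully open); "finger_force": force on a finger pad.
Only numpy, scipy, OpenCV 4.12 (cv2) and the standard library are available. Lean on these libraries where they do the work, as an engineer would, in place of code of your own. Each camera call takes 0.05 s, during which the arm holds its last target. There are 200 camera calls.

TASK

Get the next glue-up ready: lay the two wooden blanks from the table on the one that lies on the jig's loading deck, so that all three form one square pile with flush edges, and let go of the pile. Then pull the jig's spring-loaded jaw open by its upright handle until its pointer is level with the index blade on the side rail, and hold it there against the spring: finish still holding it, because it shuts when let go. Leave the pliers, the bowl and the glue stick alone.

Things in the scene. Friction and masses are not known exactly. Their poses are not given: they have to be found in the camera images.
- clamp_jig: Fixed grey laminate jig board, 265 (x) x 210 (y) x 12 mm; origin on the table, the board reaching x -140 to +125 mm and y -105 to +105 mm from it. Loading deck on its -y half, clamp on its +y half; the jaw opens towards its -x (roughly to the robot). Tallest part: the handle, 72 mm above the table; the jaws stand 38 mm high.
- deck_center (a point): Centre of the top face of the loading deck, a cork pad 62 (x) x 92 (y) mm on the jig, 16 mm above the table; axes as the jig's.
- blank_base: Light wooden blank 50 (x) x 80 (y) x 14 (z) mm, 50 g, with a 14 mm bore through its middle, loose on the loading deck, long side along the jig's y; origin at the centre of its underside.
- blank_1: The same kind of blank, 50 x 80 x 14 mm, lying flat on the table to the right of the jig, nearer to or farther from the robot than blank_2; origin at the centre of its underside, long side along its y.
- blank_2: The other blank on the table, identical, 50 x 80 x 14 mm; origin at the centre of its underside, long side along its y.
- jaw_carriage: Sliding jaw of the jig with handle and pointer: it moves only along the jig's x, up to 60 mm towards -x; its origin lies at the jig's origin when shut and its axes are the jig's. A spring pulls it shut with 4.5 N when shut, 10 N at 55 mm; it starts shut and shuts whenever let go.
- handle_grip (a point): Grip point on the jaw's upright wooden handle, 60 mm above the table; axes as the jig's. The handle is a plate 14 mm (x) x 34 mm (y); its top is 12 mm above this point, its foot 29 mm below. Pinch it from above across its 14 mm. Behind it (+x) 59 mm are free to the jaw, whose top lies 22 mm below this point.
- pointer_tip (a point): Tip of the thin steel pointer that sticks out sideways (jig +y) from the jaw, 30 mm above the table; it moves with the jaw. Axes as the jig's.
- index_blade (a point): The mark: upright steel blade, 2 mm thick, on the black clip on the jig's side rail, 30 mm above the table; axes as the jig's. The pointer is level with it when both have the same x in the jig's frame. The clip is fixed, 22 to 50 mm along -x from the pointer of the shut jaw.
- pliers: Bystander: pliers with red grips lying flat at the left, 48 x 180 x 14 mm; origin at the centre of the underside.
- paste_bowl: Bystander: white bowl at the left behind, 95 mm across, 42 mm high; origin at the centre of the underside.
- glue_stick: Bystander: glue stick standing upright at the right, 21 mm across, 89 mm high; origin at the centre of the underside.
Things that resemble listed ones, but are neither listed nor needed, are in the scene too. What is shaped like the blank_2 but grey is not meant. What is shaped like the blank_1 but black is not meant.

How it is judged:
On the way, in this order (a step that is already met when the one before it is completed fails the run):
1. the three blanks lie squarely in one pile on the loading deck, let go (((z of blank_1 in the frame of blank_base between 0.011 and 0.017 m and z of blank_2 in the frame of blank_base between 0.025 and 0.031 m) or (z of blank_2 in the frame of blank_base between 0.011 and 0.017 m and z of blank_1 in the frame of blank_base between 0.025 and 0.031 m)) and horizontal distance between each of blank_1, blank_2 and blank_base below 0.006 m and angle between the y axis of each of blank_1, blank_2 and the y axis of blank_base, either way round below 0.1 rad and angle between each of blank_1, blank_2, blank_base's own z axis and vertical below 0.06 rad and contact force between each of the arm, the fingers and blank_1 below 0.2 N and linear speed of each of blank_1, blank_2, blank_base below 0.02 m/s and contact force between each of the arm, the fingers and blank_2 below 0.2 N and contact force between each of the arm, the fingers and blank_base below 0.2 N and distance between blank_base and deck_center below 0.02 m), for 0.2 s.
2. the jaw is pulled open and held still with its pointer at the index blade (x of pointer_tip in the frame of index_blade between -0.004 and 0.004 m and contact force between the fingers and jaw_carriage above 3 N and linear speed of jaw_carriage below 0.01 m/s), for 0.3 s.
At the end, for the whole second after the job is handed in: Three blanks flat in one pile on the deck (bottom one within 20 mm of deck centre), upper two within 6 mm and 0.1 rad of it, untouched, at rest; pointer within 4 mm of the index blade along the slide, jaw still, held by the fingers with more than 3 N (all of step 1 and all of step 2); the arm keeps its last pose, push and grip.
It fails at once if pliers pushed or knocked away (distance of pliers from where it was at the start of the episode above 0.02 m).
It fails at once if paste bowl pushed or knocked away (distance of paste_bowl from where it was at the start of the episode above 0.02 m).
It fails at once if glue stick pushed or knocked away (distance of glue_stick from where it was at the start of the episode above 0.02 m).
It fails at once if glue stick knocked over (angle between glue_stick's own z axis and vertical above 0.5 rad).
It also fails if it takes over 61 s, if anything falls off the work surface, if the arm or the gripper's body presses on something with over 40 N, if the wrist force passes 120 N, or if a joint passes its speed limit or range.

## Working session

There is one attempt and no reset: what is moved stays moved. The work goes in short steps, Python scripts to look and compute and a tool call to move; the robot and the scene stay as the last step left them, time stands still between calls to the robot, and variables do not carry over. Pictures are saved under pics/ and viewed, at most 13 in all, crops included, and the job is handed in when it is done.

Besides the shell and the picture viewer there is one more tool, called after "Request:" in YAML: its name, and indented under it one key for each argument. send_rows: Moves the arm, as the interface text tells. Its arguments: {"type":"object","properties":{"rows":{"type":"string"},"grip_force":{"type":"number"}},"required":["rows"]}

```bash
mkdir -p pics
cat > h.py <<'E'
import numpy as np,cv2
from plant import ctrl
def shot(cam,name=None):
    p=ctrl.read_camera(cam)
    if name: cv2.imwrite(f'pics/{name}.png',p['color'][:,:,::-1])
    return p
def w2p(p,X):
    X=np.atleast_2d(X);E=np.array(p['extrinsics']);c=X@E[:3,:3].T+E[:3,3]
    return np.c_[p['fx']*c[:,0]/c[:,2]+p['cx'],p['fy']*c[:,1]/c[:,2]+p['cy']]
def p2w(p,uv,z):
    uv=np.atleast_2d(uv).astype(float);E=np.array(p['extrinsics']);R=E[:3,:3];o=-R.T@E[:3,3]
    d=np.c_[(uv[:,0]-p['cx'])/p['fx'],(uv[:,1]-p['cy'])/p['fy'],np.ones(len(uv))]@R
    return o+d*((z-o[2])/d[:,2])[:,None]
def c2w(p,x):
    E=np.array(p['extrinsics']);return E[:3,:3].T@(np.array(x)-E[:3,3])
def tri(a,ua,b,ub):
    P=[np.array([[p['fx'],0,p['cx']],[0,p['fy'],p['cy']],[0,0,1]])@np.array(p['extrinsics'])[:3] for p in(a,b)]
    X=cv2.triangulatePoints(P[0],P[1],np.array(ua,float).reshape(2,1),np.array(ub,float).reshape(2,1))
    return (X[:3]/X[3]).ravel()
E
python3 - <<'E'
from h import *
np.set_printoptions(precision=4,suppress=True)
print(ctrl.get_state())
for c in('top','side'):
    p=shot(c,c+'0'); print(c,p['fx'],p['cx'],p['cy'],np.array(p['extrinsics']))
    for t in('clamp_jig','blank_1','handle_grip','pointer_tip','index_blade','deck_center','glue_stick'):
        for r in ctrl.look_for(p,t): 
            X=c2w(p,r['position']); print(t,round(r['p'],2),X,w2p(p,X))
E
```

```text
{'time': 0.0, 'qpos': array([-1.491 ,  0.2872,  1.5782, -0.    ,  1.2786, -0.15  ]), 'dq': array([-0.0016, -0.0022, -0.0014,  0.0002,  0.0002, -0.0002]), 'joint_efforts': array([ -0.0008, -40.5987, -29.2623,  -0.0002,   0.0059,  -0.    ]), 'eef_pos': array([ 0.1537, -0.6566,  0.215 ]), 'tcp_rot': array([ 0.9934,  0.1147,  0.    , -0.0012]), 'contact_force': array([-0.0954,  0.9321, -0.115 ]), 'wrist_torque': array([-0.0562, -0.0081,  0.0064]), 'finger_force': 0.0, 'opening': 0.9965081673531707}
top 477.1782867299472 312.5069788867712 232.44458847920617 [[ 0.0208 -0.9995  0.0246 -0.0614]
 [-0.9977 -0.0223 -0.0642  0.5005]
 [ 0.0647 -0.0232 -0.9976  1.2857]
 [ 0.      0.      0.      1.    ]]
clamp_jig 0.95 [0.525  0.0784 0.0107] [[265.563  223.0631]]
blank_1 0.71 [ 0.4279 -0.2708  0.0155] [[392.4452 261.237 ]]
blank_1 0.7 [ 0.4197 -0.1258  0.0192] [[339.5546 263.1353]]
blank_1 0.63 [ 0.5889 -0.2923  0.0128] [[400.5998 203.0079]]
blank_1 0.63 [ 0.5636 -0.1736  0.0116] [[357.5498 211.1754]]
handle_grip 0.69 [0.5246 0.1253 0.0224] [[247.9198 222.4542]]
pointer_tip 0.86 [0.5232 0.1259 0.0
[... 264 characters left out ...]
-0.8636  0.1392]
 [ 0.2544  0.8254 -0.504   1.4505]
 [ 0.      0.      0.      1.    ]]
clamp_jig 0.65 [0.5097 0.0719 0.0116] [[315.1483 249.4268]]
clamp_jig 0.17 [0.5603 0.3637 0.0291] [[303.7783 196.3353]]
blank_1 0.75 [ 0.4321 -0.2849  0.0172] [[327.7943 332.535 ]]
blank_1 0.7 [ 0.4152 -0.1306  0.0144] [[301.3602 296.1009]]
blank_1 0.64 [ 0.5643 -0.1811  0.0125] [[367.5926 297.0014]]
blank_1 0.58 [ 0.5919 -0.3046  0.0167] [[399.2388 323.825 ]]
handle_grip 0.64 [0.5164 0.1186 0.0329] [[312.4615 234.1185]]
pointer_tip 0.57 [0.5117 0.1156 0.0251] [[311.1897 237.3607]]
deck_center 0.77 [0.5081 0.0679 0.017 ] [[314.9573 248.5155]]
glue_stick 0.84 [ 0.4998 -0.4423  0.0534] [[384.9119 359.1589]]
```

Run:
```python
import cv2
a=cv2.imread('pics/top0.png')[120:360,130:450];cv2.imwrite('pics/topc.png',cv2.resize(a,(800,600),interpolation=cv2.INTER_CUBIC))
a=cv2.imread('pics/side0.png')[170:410,200:520];cv2.imwrite('pics/sidec.png',cv2.resize(a,(800,600),interpolation=cv2.INTER_CUBIC))
```

```text
(no output)
```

View pics/topc.png

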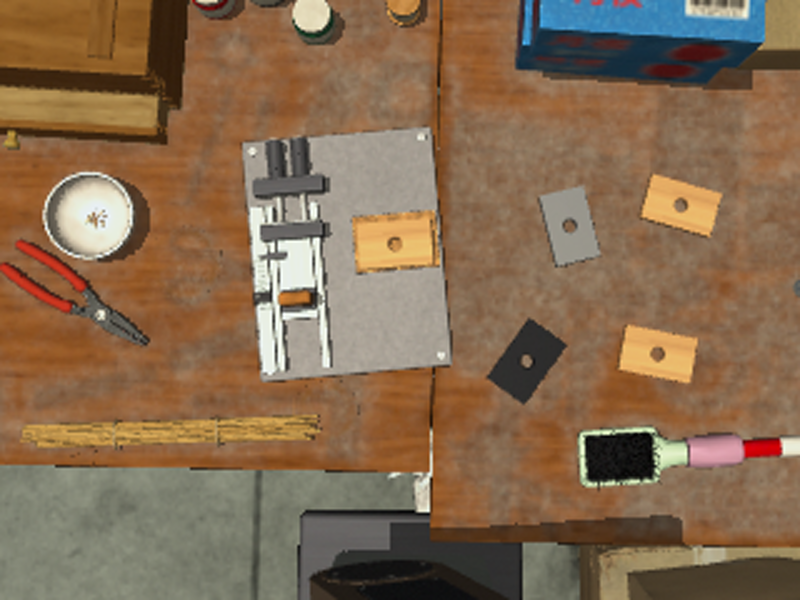

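View pics/sidec.png

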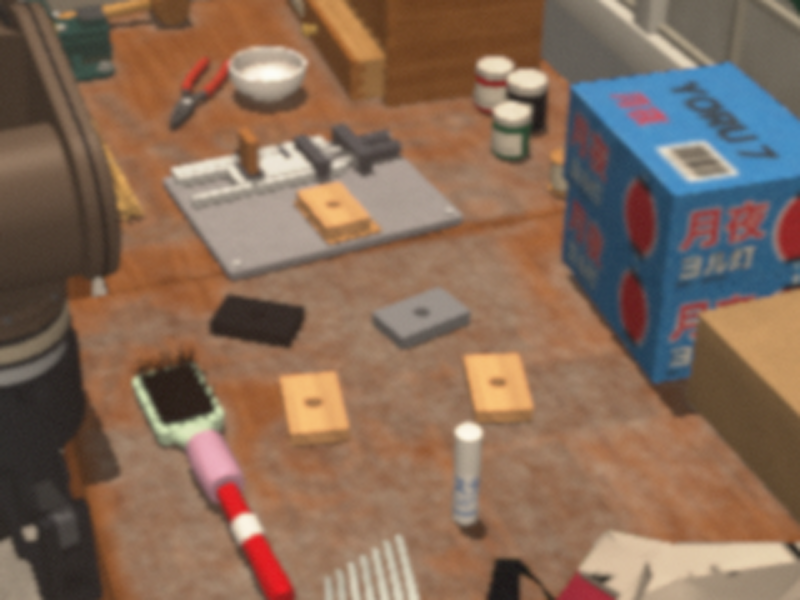

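The top crop shows two light-wood bored plates at (657,353) and (680,205), which are full-frame (393,261) and (402,202). These are blank_1 and blank_2. The look-alikes are grey at (570,226) and black at (527,360), so both are rejected by colour. The base blank is on the deck at (395,243). Pointer is at about (270,256), black clip about (262,297), handle about (296,298).

```bash
cat > seg.py <<'E'
from h import *
def wood(p):
    hsv=cv2.cvtColor(p['color'],cv2.COLOR_RGB2HSV)
    return cv2.inRange(hsv,(10,70,175),(25,190,255))
E
python3 - <<'E'
from seg import *
np.set_printoptions(precision=4,suppress=True)
print('nose',ctrl.nose_length)
t=shot('top');s=shot('side')
for n,p,zs in(('top',t,1),('side',s,1)):
    m=wood(p); k,l,st,c=cv2.connectedComponentsWithStats(m)
    for i in range(1,k):
        if 300<st[i,4]<3000:
            cs,_=cv2.findContours((l==i).astype(np.uint8),cv2.RETR_EXTERNAL,cv2.CHAIN_APPROX_NONE)
            hull=cv2.convexHull(cs[0]).reshape(-1,2).astype(np.float32)
            for z in(.014,.030):
                r=cv2.minAreaRect((p2w(p,hull,z)[:,:2]*1000).astype(np.float32)); print(n,z,st[i,4],c[i],r)
# jig crops
def crop(p,x0,y0,w,h,f,nm):
    cv2.imwrite(f'pics/{nm}.png',cv2.resize(p['color'][y0:y0+h,x0:x0+w,::-1],(w*f,h*f),interpolation=cv2.INTER_CUBIC))
a=cv2.resize(t['color'][165:275,222:314,::-1],None,fx=5,fy=5,interpolation=cv2.INTER_CUBIC)[:550,:]
b=cv2.resize(s['color'][210:285,262:326,::-1],None,fx=5,fy=5,interpolation=cv2.INTER_CUBIC)
o=np.zeros((550,a.shape[1]+b.shape[1],3),np.uint8);o[:,:a.shape[1]]=a;o[:b.shape[0],a.shape[1]:]=b
cv2.imwrite('pics/jig.png',o);print(o.shape)
E
```

```text
nose 0.022
top 0.014 492 [402.0854 201.6098] ((592.8223876953125, -296.1135559082031), (79.81277465820312, 49.787864685058594), 75.33726501464844)
top 0.03 492 [402.0854 201.6098] ((590.6676025390625, -292.7252502441406), (78.83221435546875, 49.176151275634766), 75.33722686767578)
top 0.014 675 [287.5185 215.7822] ((545.2211303710938, 17.722064971923828), (60.71269226074219, 91.03377532958984), 6.367866516113281)
top 0.03 675 [287.5185 215.7822] ((543.6511840820312, 17.25467300415039), (59.9667854309082, 89.91537475585938), 6.367825031280518)
top 0.014 505 [392.8891 261.1723] ((427.86138916015625, -272.2816467285156), (79.87651062011719, 49.92844009399414), 79.9453125)
top 0.03 505 [392.8891 261.1723] ((427.7333068847656, -269.1861267089844), (78.89517211914062, 49.315006256103516), 79.94532775878906)
top 0.014 675 [196.1007 292.0993] ((333.35845947265625, 254.45166015625), (23.1379337310791, 316.4864501953125), 2.940781354904175)
top 0.03 675 [196.1007 292.0993] ((334.39141845703125, 251.07589721679688), (22.853696823120117, 312.59820556640625), 2.9407854080200195)
side 0.014 373 [3
[... 641 characters left out ...]
7008895874)
side 0.03 375 [333.8987 251.8587] ((543.8543701171875, 7.253406524658203), (54.64612579345703, 110.92523193359375), 5.626437187194824)
side 0.014 569 [398.8594 322.4534] ((595.4754638671875, -296.1199645996094), (89.06774139404297, 54.32876968383789), 75.64994812011719)
side 0.03 569 [398.8594 322.4534] ((586.4067993164062, -315.01959228515625), (87.35490417480469, 53.28400421142578), 75.6499252319336)
side 0.014 606 [325.071  330.5776] ((430.366943359375, -271.7381896972656), (88.38738250732422, 54.82440185546875), 81.21377563476562)
side 0.03 606 [325.071  330.5776] ((424.473388671875, -291.1066589355469), (86.6876220703125, 53.770042419433594), 81.21378326416016)
(550, 780, 3)
```

View pics/jig.png

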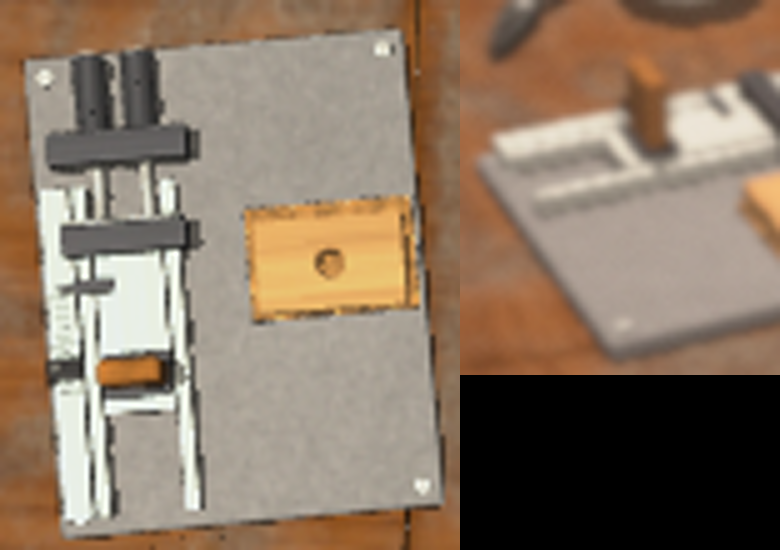

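The view shows the base blank top (crop 250–408, 208–318, bore at 329,262) on its cork pad, pointer at (65–112, 287), clip with blade at (47–80, 369) and handle top at (130,370).

Run:
```python
from seg import *
np.set_printoptions(precision=4,suppress=True)
t=shot('top');s=shot('side')
def hole(p,u,v,r=5):
    g=cv2.cvtColor(p['color'],cv2.COLOR_RGB2GRAY).astype(float)[v-r:v+r+1,u-r:u+r+1]
    w=np.clip(np.median(g)-12-g,0,None); yy,xx=np.mgrid[-r:r+1,-r:r+1]
    return np.array([u+(w*xx).sum()/w.sum(),v+(w*yy).sum()/w.sum()])
for n,a,b in(('near',(393,261),(325,331)),('far',(402,202),(399,323)),('base',(288,217),(333,252))):
    ha,hb=hole(t,*a),hole(s,*b); print(n,ha,hb,tri(t,ha,s,hb), p2w(t,ha,.014),p2w(t,ha,.03))
c=np.array([(25,60),(403,30),(442,503),(65,537)])/5-.4+[222,165]
C=p2w(t,c,.012);print(C)
r=cv2.minAreaRect((C[:,:2]*1000).astype(np.float32));print(r)
# colour sample base
print(t['color'][202:232:1,288].tolist())
print(t['color'][224,268:310].tolist())
```

```text
near [392.7886 261.073 ] [325.1588 330.4979] [ 0.4294 -0.2723  0.0139] [[ 0.4284 -0.272   0.014 ]] [[ 0.4282 -0.2689  0.03  ]]
far [402.1653 201.3159] [398.9872 322.4226] [ 0.5944 -0.2966  0.014 ] [[ 0.5936 -0.2964  0.014 ]] [[ 0.5914 -0.293   0.03  ]]
base [287.0166 216.5455] [332.9475 251.3475] [0.543  0.0195 0.029 ] [[0.544 0.02  0.014]] [[0.5424 0.0195 0.03  ]]
[[ 0.6506  0.1886  0.012 ]
 [ 0.6725 -0.0187  0.012 ]
 [ 0.4124 -0.0457  0.012 ]
 [ 0.3898  0.1585  0.012 ]]
((531.0245361328125, 71.11581420898438), (262.5052490234375, 208.45779418945312), 6.053092956542969)
[[169, 162, 150], [166, 158, 148], [162, 154, 143], [166, 137, 104], [188, 134, 72], [182, 130, 69], [225, 166, 95], [233, 176, 102], [234, 178, 102], [233, 175, 102], [229, 169, 100], [225, 166, 95], [208, 150, 87], [102, 72, 40], [188, 132, 71], [196, 140, 76], [207, 147, 82], [210, 150, 81], [203, 153, 90], [235, 191, 112], [235, 198, 117], [235, 182, 105], [232, 174, 103], [234, 181, 105], [201, 152, 88], [115, 87, 58], [175, 166, 155], [174, 165, 154], [176, 167, 156], [177, 167, 156]]
[[169, 160, 149], [171, 163, 153], [169, 162, 152], [173, 165, 154], [169, 126, 78], [225, 170, 96], [235, 191, 111], [235, 191, 111], [235, 190, 110], [235, 189, 109], [235, 187, 110], [235, 187, 110], [235, 187, 108], [235, 186, 109], [233, 178, 101], [231, 174, 100], [230, 174, 100], [231, 174, 100], [231, 174, 101], [232, 174, 101], [232, 174, 103], [232, 174, 102], [231, 174, 102], [232, 176, 102], [233, 176, 103], [233, 176, 102], [233, 176, 102], [233, 177, 102], [234, 177, 104], [234, 178, 104], [234, 178, 104], [234, 178, 102], [234, 178, 102], [234, 177, 101], [234, 177, 104], [148, 107, 60], [212, 150, 79], [226, 166, 89], [166, 159, 147], [62, 48, 37], [130, 89, 53], [133, 95, 62]]
```

```bash
cat > base.py <<'E'
from h import *
def topface(p,z,box):
    u0,v0,u1,v1=box; S=8
    c=cv2.resize(p['color'][v0:v1,u0:u1],None,fx=S,fy=S,interpolation=cv2.INTER_CUBIC)
    m=((c[:,:,0]>214)&(c[:,:,2].astype(int)<150)).astype(np.uint8)
    k,l,st,_=cv2.connectedComponentsWithStats(cv2.morphologyEx(m,cv2.MORPH_OPEN,np.ones((13,13),np.uint8)))
    i=1+st[1:,4].argmax();ys,xs=np.where(l==i)
    uv=np.c_[(xs+.5)/S-.5+u0,(ys+.5)/S-.5+v0]
    return cv2.minAreaRect((p2w(p,uv,z)[:,:2]*1000).astype(np.float32))
E
python3 - <<'E'
from base import *
t=shot('top')
print(topface(t,.03,(262,195,316,240)),topface(t,.014,(375,245,415,280)),topface(t,.014,(382,185,422,220)))
E
```

```text
((544.7003173828125, 20.295217514038086), (55.9237174987793, 82.20047760009766), 4.925041675567627) ((428.38775634765625, -272.2413635253906), (78.91874694824219, 48.76085662841797), 79.86531066894531) ((592.9530639648438, -295.98236083984375), (78.95075225830078, 48.87604522705078), 75.33739471435547)
```

```bash
cat > fit.py <<'E'
from h import *
from scipy.optimize import minimize
def ring(hx,hy,n=60):
    s=np.linspace(-.96,.96,n);o=np.ones(n)
    return np.r_[np.c_[s*hx,o*hy],np.c_[s*hx,-o*hy],np.c_[o*hx,s*hy],np.c_[-o*hx,s*hy]]
def fit(p,z,x,y,deg):
    I=p['color'][:,:,0].astype(np.float32)+p['color'][:,:,1]
    def samp(q,d):
        c,s=np.cos(q[2]),np.sin(q[2]);P=ring(.025+d,.04+d)@np.array([[c,s],[-s,c]])+q[:2]
        uv=w2p(p,np.c_[P,np.full(len(P),z)]).astype(np.float32)
        return cv2.remap(I,uv[:,:1],uv[:,1:],cv2.INTER_CUBIC).ravel()
    f=lambda q:-np.mean(np.clip(samp(q,-.0025)-samp(q,.0025),-150,150))-.3*np.mean(samp(q,-.005))
    best=None
    for dx in(-.003,0,.003):
        for dy in(-.003,0,.003):
            q=np.array([x+dx,y+dy,np.radians(deg)]);sim=np.vstack([q,q+[.003,0,0],q+[0,.003,0],q+[0,0,.05]])
            r=minimize(f,q,method='Nelder-Mead',options=dict(initial_simplex=sim,xatol=1e-5,fatol=1e-3))
            if best is None or r.fun<best.fun:best=r
    return best.x[0]*1e3,best.x[1]*1e3,np.degrees(best.x[2]),best.fun
E
python3 - <<'E'
from fit import *
t=shot('top');s=shot('side')
for p in(t,s): print(fit(p,.03,.542,.019,5.5),fit(p,.014,.428,-.272,-10),fit(p,.014,.593,-.296,-14.7))
E
```

```text
(np.float64(541.3211144372111), np.float64(19.331184925861958), np.float64(5.043090430745222), np.float64(-234.62139892578125)) (np.float64(427.92653058392114), np.float64(-271.70792544268903), np.float64(-9.653851641553631), np.float64(-271.6275634765625)) (np.float64(592.5936774476786), np.float64(-295.730456054477), np.float64(-14.784555333574163), np.float64(-270.8688049316406))
(np.float64(542.4849381003389), np.float64(19.489468223704378), np.float64(4.697460516033649), np.float64(-192.7428741455078)) (np.float64(429.8300456684306), np.float64(-271.55613239187136), np.float64(-10.067396036324661), np.float64(-226.11080932617188)) (np.float64(594.6004250560829), np.float64(-295.58587291018034), np.float64(-15.42671841871103), np.float64(-229.585205078125))
```

```bash
cat > plan.py <<'E'
import sys
from h import *
from scipy.spatial.transform import Rotation as R
# target: x y z(mm) yaw of tool y (deg), tool straight down
def plan(x,y,z,yaw):
    s=ctrl.get_state();A=R.from_quat(s['tcp_rot']);a=np.radians(yaw)
    ty=np.array([np.cos(a),np.sin(a),0]);tz=np.array([0,0,-1.]);best=None
    for sg in(1,-1):
        B=R.from_matrix(np.c_[np.cross(sg*ty,tz),sg*ty,tz]);v=(A.inv()*B).as_rotvec(degrees=True)
        if best is None or np.linalg.norm(v)<np.linalg.norm(best):best=v
    d=A.inv().apply(np.array([x,y,z])-s['eef_pos']*1e3)
    print('row',np.round(best,1),np.round(d,1),'t',round(s['time'],2),'tcp',np.round(s['eef_pos']*1e3,1),'F',np.round(s['contact_force'],1),'open',round(s['opening'],3),'ff',round(s['finger_force'],1),'q',np.round(s['qpos'],2))
if __name__=='__main__': plan(*map(float,sys.argv[1:5]))
E
python3 plan.py 428.8 -271.6 100 -9.8
```

```text
row [  0.  -0. -67.] [ 355.6 -312.9  116.4] t 1.15 tcp [ 153.8 -657.2  216.4] F [ 0.5 -0.5 -0.3] open 1.001 ff 0.0 q [-1.49  0.29  1.58  0.    1.28 -0.15]
```

Request:
send_rows:
  rows: "0 0 -67 355.6 -312.9 116.4 1;0 0 -67 355.6 -312.9 116.4 1;0 0 -67 355.6 -312.9 116.4 1;0 0 -67 355.6 -312.9 116.4 1;0 0 -67 355.6 -312.9 116.4 1;0 0 -67 355.6 -312.9 116.4 1;0 0 -67 355.6 -312.9 116.4 1;0 0 -67 355.6 -312.9 116.4 1"
  grip_force: 30

```text
time: 2.15
eef_pos: [0.4297, -0.2695, 0.0998]
tcp_rot: [0.765, 0.644, 0.0, 0.0]
contact_force: [0.3, -1.0, 1.1]
opening: 1.002
finger_force: 0.0
```

```bash
python3 plan.py 428.8 -271.6 24.5 -9.8
```

```text
row [0. 0. 0.] [-2.2 -0.6 75.3] t 2.15 tcp [ 429.7 -269.5   99.8] F [ 0.3 -1.   1.1] open 1.002 ff 0.0 q [-0.76  0.05  2.08  0.    1.02 -0.59]
```

Request:
send_rows:
  rows: "0 0 0 0 0 45 1;0 0 0 0 0 45 1;0 0 0 0 0 45 1"

```text
time: 2.52
eef_pos: [0.4292, -0.2725, 0.0562]
tcp_rot: [0.765, 0.644, 0.0, 0.001]
contact_force: [0.9, -0.2, 0.7]
opening: 1.0
finger_force: 0.0
```

```bash
python3 plan.py 428.8 -271.6 24.5 -9.8
```

```text
row [ 0.1  0.  -0.1] [ 0.8 -0.6 31.7] t 2.52 tcp [ 429.2 -272.5   56.2] F [ 0.9 -0.2  0.7] open 1.0 ff 0.0 q [-0.77  0.12  2.1  -0.    0.93 -0.59]
```

Request:
send_rows:
  rows: "0 0 0 0 0 31 1;0 0 0 0 0 31 1;0 0 0 0 0 31 0;0 0 0 0 0 31 0;0 0 0 0 0 31 0;0 0 0 0 0 31 0;0 0 0 0 0 31 0"

```text
time: 3.4
eef_pos: [0.4288, -0.2715, 0.0241]
tcp_rot: [0.765, 0.644, 0.0, 0.0]
contact_force: [0.4, 0.6, -0.8]
opening: 0.5
finger_force: 0.0
```

```bash
python3 plan.py 541.8 19.4 130 4.9
```

```text
row [  0.    0.  -14.7] [ 306.    61.7 -105.9] t 3.4 tcp [ 428.8 -271.5   24.1] F [ 0.4  0.6 -0.8] open 0.5 ff 0.0 q [-0.76  0.17  2.11  0.    0.86 -0.59]
```

Request:
send_rows:
  rows: "0 0 0 0 0 0 -0.3;0 0 0 0 0 0 -0.3;0 0 0 0 0 0 -0.3;0 0 0 0 0 0 -0.3"

```text
time: 3.9
eef_pos: [0.4288, -0.2716, 0.024]
tcp_rot: [0.765, 0.644, 0.0, -0.0]
contact_force: [-0.8, -0.8, -0.1]
opening: 0.351
finger_force: 0.0
```

Run:
```python
from h import *
s=ctrl.get_state();print(s['opening'],s['finger_force'],s['contact_force'],s['eef_pos'])
p=shot('side'); c=w2p(p,[.429,-.272,.03])[0].astype(int);print(c)
cv2.imwrite('pics/g1.png',cv2.resize(p['color'][c[1]-60:c[1]+60,c[0]-80:c[0]+80,::-1],None,fx=5,fy=5,interpolation=cv2.INTER_CUBIC))
```

```text
0.3510106185935359 0.0 [-0.80805569 -0.80106665 -0.08566749] [ 0.4287602  -0.27158383  0.02401663]
[324 324]
```

View pics/g1.png

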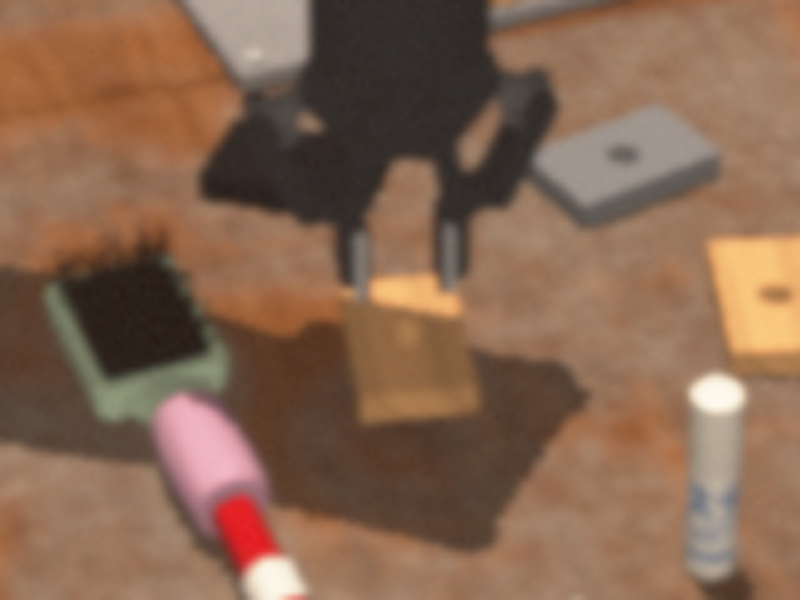

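The side crop shows the fingers (tips at about crop 360,297 and 450,288) over the far part of the blank, not down around it. I'll check with the top view.

Run:
```python
from fit import *
p=shot('top'); c=w2p(p,[.429,-.272,.03])[0].astype(int);print(c, w2p(p,[.429,-.272,.014]))
cv2.imwrite('pics/g2.png',cv2.resize(p['color'][c[1]-50:c[1]+50,c[0]-60:c[0]+60,::-1],None,fx=5,fy=5,interpolation=cv2.INTER_CUBIC))
```

```text
[393 260] [[392.7882864  260.84494176]]
```

View pics/g2.png

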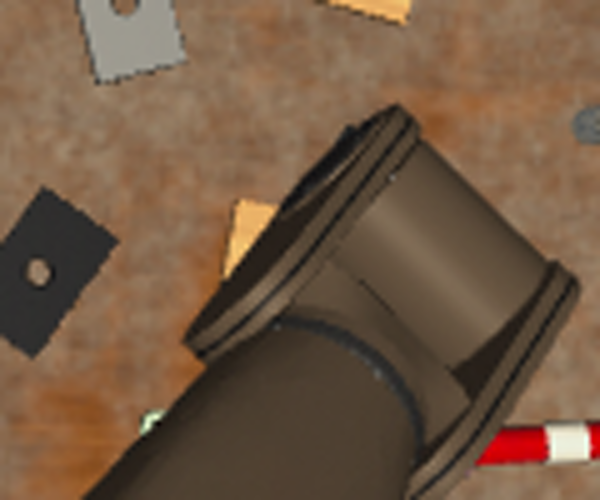

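The blank hasn't moved. In the side view the hand sits about 30 mm above where the reported TCP puts it, and its lateral position matches. I'll open and go down in small guarded steps.

Request:
send_rows:
  rows: "0 0 0 0 0 0 1;0 0 0 0 0 0 1;0 0 0 0 0 0 1;0 0 0 0 0 5 1;0 0 0 0 0 10 1;0 0 0 0 0 10 1"

```text
time: 4.75
eef_pos: [0.4283, -0.2711, 0.0132]
tcp_rot: [0.765, 0.644, -0.0, -0.001]
contact_force: [0.3, -0.0, 0.7]
opening: 0.999
finger_force: 0.0
```

Run:
```python
from h import *
s=ctrl.get_state();print(s['opening'],s['finger_force'],s['contact_force'],s['eef_pos'],s['joint_efforts'])
p=shot('side'); c=[324,324]
cv2.imwrite('pics/g3.png',cv2.resize(p['color'][c[1]-60:c[1]+60,c[0]-80:c[0]+80,::-1],None,fx=5,fy=5,interpolation=cv2.INTER_CUBIC))
```

```text
0.9987693067931277 0.0 [ 0.29162232 -0.04536177  0.70390364] [ 0.42827667 -0.27110635  0.01322966] [-2.20375357e-02 -2.98904872e+01 -2.23065090e+01 -8.17334876e-04
 -1.60984910e-02  1.76167219e-05]
```

View pics/g3.png

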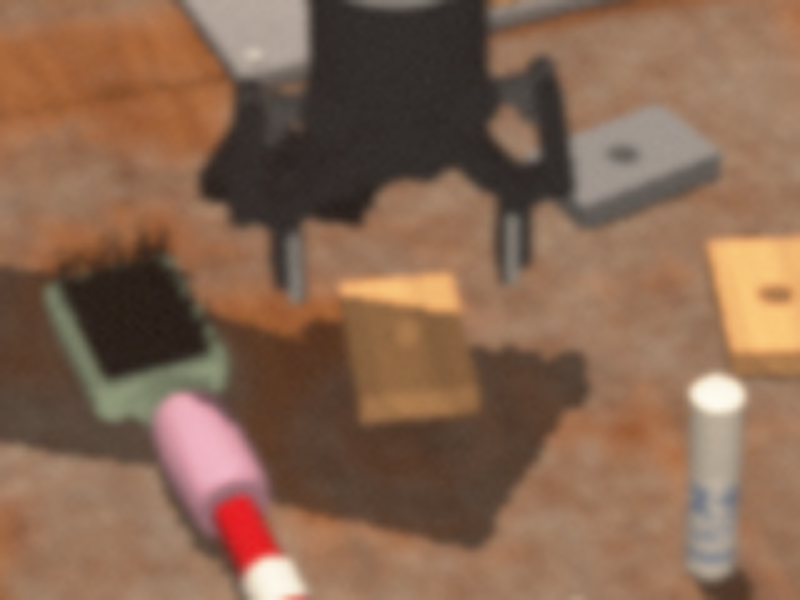

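The open fingers straddle the blank, with tips at (293,298) and (510,278), and their shadow is clearly detached, so the hand is still high. Lowering further in guarded steps.

Request:
send_rows:
  rows: "0 0 0 0 0 4 1;0 0 0 0 0 8 1;0 0 0 0 0 8 1"

```text
time: 5.18
eef_pos: [0.4285, -0.2713, 0.0055]
tcp_rot: [0.765, 0.644, -0.0, -0.001]
contact_force: [-0.5, 0.4, 0.9]
opening: 1.001
finger_force: 0.0
```

Run:
```python
from h import *
s=ctrl.get_state();print(s['opening'],s['finger_force'],s['contact_force'],s['eef_pos'],s['joint_efforts'],s['qpos'])
```

```text
1.0011806887737176 0.0 [-0.51888748  0.44096623  0.85721212] [ 0.42846633 -0.27126544  0.00552681] [-1.96440920e-02 -3.01191223e+01 -2.19597834e+01 -7.00096498e-04
 -1.35508631e-02  2.71686469e-05] [-7.64717931e-01  2.07303105e-01  2.11047817e+00  1.29384438e-05
  8.24838440e-01 -5.93128030e-01]
```

Request:
send_rows:
  rows: "0 0 0 0 0 6 1;0 0 0 0 0 12 1;0 0 0 0 0 15 1;0 0 0 0 0 15 1"

```text
time: 5.68
eef_pos: [0.4285, -0.2714, -0.0094]
tcp_rot: [0.765, 0.644, -0.0, -0.0]
contact_force: [-0.0, 0.9, 0.4]
opening: 1.0
finger_force: 0.0
```

Request:
send_rows:
  rows: "0 0 0 0 0 2 1;0 0 0 0 0 4 1;0 0 0 0 0 4 1"

```text
time: 6.05
eef_pos: [0.4287, -0.2715, -0.0131]
tcp_rot: [0.765, 0.644, -0.0, -0.0]
contact_force: [-0.4, 0.2, 0.4]
opening: 1.004
finger_force: 0.0
```

Run:
```python
from h import *
s=ctrl.get_state();print(s['opening'],s['finger_force'],s['contact_force'],s['eef_pos'],s['joint_efforts'])
p=shot('side'); c=[324,324]
cv2.imwrite('pics/g4.png',cv2.resize(p['color'][c[1]-60:c[1]+60,c[0]-80:c[0]+80,::-1],None,fx=5,fy=5,interpolation=cv2.INTER_CUBIC))
```

```text
1.0044527987092484 0.0 [-0.43642924  0.21306599  0.37996796] [ 0.42866009 -0.27145497 -0.0131327 ] [-1.11871454e-02 -3.07118261e+01 -2.11098897e+01 -4.15342975e-04
 -7.20470372e-03  4.69887664e-05]
```

View pics/g4.png

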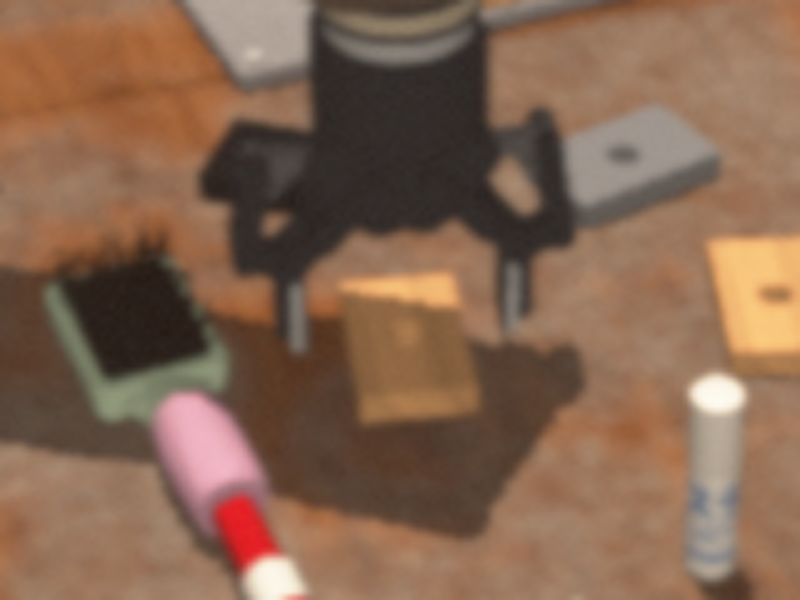

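The tips are now at (297,350) and (510,328), about 16 mm above the table by projection. I'll go down 6 mm more and close.

Request:
send_rows:
  rows: "0 0 0 0 0 3 1;0 0 0 0 0 6 1;0 0 0 0 0 6 0.3;0 0 0 0 0 6 0;0 0 0 0 0 6 -0.3;0 0 0 0 0 6 -0.3;0 0 0 0 0 6 -0.3"

```text
time: 6.98
eef_pos: [0.4298, -0.2726, -0.0176]
tcp_rot: [0.765, 0.644, 0.0, 0.001]
contact_force: [0.4, -0.3, 5.2]
opening: 0.577
finger_force: 34.7
```

Gripped: opening 0.577 at 35 N with the tips lightly on the table. Table level therefore reads about -18 mm in TCP z. Lift and carry.

Request:
send_rows:
  rows: "0 0 0 0 0 -50 -0.3;0 0 0 0 0 -100 -0.3;0 0 0 0 0 -100 -0.3"

```text
time: 7.35
eef_pos: [0.4315, -0.2741, 0.0858]
tcp_rot: [0.765, 0.644, 0.001, 0.005]
contact_force: [0.1, -0.0, -1.7]
opening: 0.581
finger_force: 31.7
```

```bash
python3 plan.py 541.8 19.4 60 4.9
```

```text
row [  0.4   0.4 -14.7] [308.1  58.4  24.5] t 7.35 tcp [ 431.5 -274.1   85.8] F [ 0.1 -0.  -1.7] open 0.581 ff 31.7 q [-0.76  0.07  2.08  0.    0.98 -0.59]
```

Request:
send_rows:
  rows: "0 0 -14.7 308 60 0 -0.3;0 0 -14.7 308 60 0 -0.3;0 0 -14.7 308 60 0 -0.3;0 0 -14.7 308 60 0 -0.3;0 0 -14.7 308 60 0 -0.3;0 0 -14.7 308 60 0 -0.3;0 0 -14.7 308 60 0 -0.3;0 0 -14.7 308 60 0 -0.3"

```text
time: 8.35
eef_pos: [0.5397, 0.0205, 0.0803]
tcp_rot: [0.677, 0.736, -0.001, -0.001]
contact_force: [0.0, -0.2, -0.2]
opening: 0.574
finger_force: 31.7
```

Run:
```python
from fit import *
import plan
plan.plan(541.8,19.4,40,4.9)
p=shot('side'); c=w2p(p,[.542,.02,.05])[0].astype(int);print(c)
cv2.imwrite('pics/g5.png',cv2.resize(p['color'][c[1]-60:c[1]+60,c[0]-80:c[0]+80,::-1],None,fx=5,fy=5,interpolation=cv2.INTER_CUBIC))
```

```text
row [-0.1 -0.  -0.1] [-1.3  2.  40.3] t 8.35 tcp [539.7  20.5  80.3] F [ 0.  -0.2 -0.2] open 0.574 ff 31.7 q [-0.15  0.15  2.01 -0.    0.99 -0.23]
[332 244]
```

View pics/g5.png

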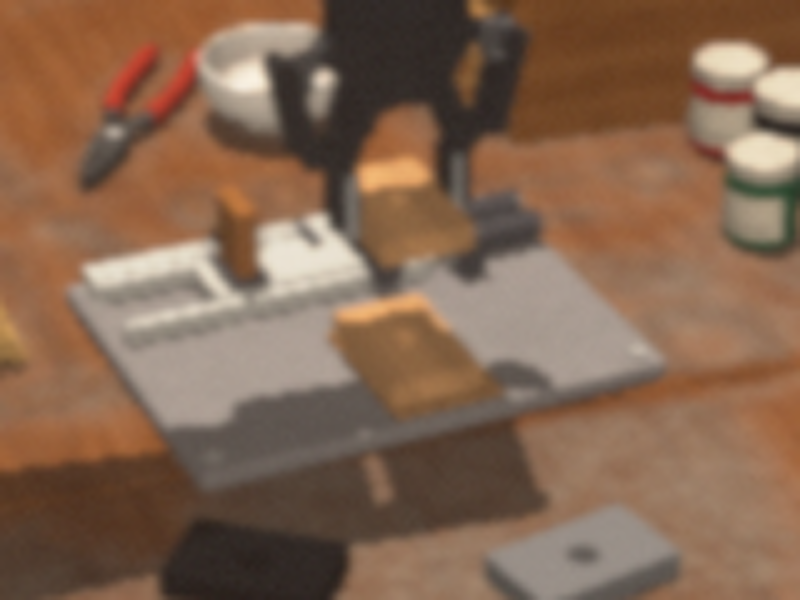

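The held blank is at (360–475, 160–262), above the base blank at (335–500, 295–415). Its height agrees with the corrected z. Next I'll measure its lateral offset.

Run:
```python
from fit import *
s=shot('side')
g=s['color'].astype(int)
# wood mask of held blank: warm hue
hsv=cv2.cvtColor(s['color'],cv2.COLOR_RGB2HSV);m=cv2.inRange(hsv,(9,75,60),(25,255,255))
m[:214]=0;m[240:]=0;m[:,:322]=0;m[:,350:]=0
for v in range(214,240): 
    u=np.where(m[v])[0]; print(v,u.min() if len(u) else None,u.max() if len(u) else None,len(u))
for z in(.11,.112,.114):
    X=np.array([(sx*.025,sy*.04) for sx,sy in((-1,-1),(1,-1),(1,1),(-1,1))]);a=np.radians(4.9);c,si=np.cos(a),np.sin(a)
    P=X@np.array([[c,si],[-si,c]])+[.5405,.020]
    print(z,np.round(w2p(s,np.c_[P,np.full(4,z)]),1).tolist())
```

```text
214 323 349 22
215 322 349 24
216 322 349 24
217 322 349 24
218 322 349 23
219 323 349 22
220 323 349 22
221 323 349 24
222 324 349 23
223 324 347 20
224 324 342 19
225 324 343 20
226 324 344 21
227 324 346 23
228 324 346 23
229 324 347 24
230 324 347 24
231 324 347 24
232 324 347 24
233 324 347 24
234 325 346 22
235 326 341 16
236 327 333 7
237 328 331 4
238 None None 0
239 None None 0
0.11 [[328.7, 233.1], [347.0, 229.3], [334.6, 215.8], [316.9, 219.3]]
0.112 [[328.7, 232.4], [347.0, 228.6], [334.6, 215.1], [316.9, 218.7]]
0.114 [[328.7, 231.7], [347.0, 227.9], [334.6, 214.4], [316.8, 218.0]]
```

Held-blank corners match the prediction within about 1 px (2 mm). Lowering.

Request:
send_rows:
  rows: "0 0 0 -1 1.5 40 -0.3;0 0 0 -1 1.5 60 -0.3;0 0 0 -1 1.5 60 -0.3;0 0 0 -1 1.5 60 -0.3"

```text
time: 8.95
eef_pos: [0.5428, 0.0201, 0.022]
tcp_rot: [0.677, 0.736, 0.0, 0.001]
contact_force: [0.4, 0.3, 0.7]
opening: 0.576
finger_force: 31.7
```

```bash
python3 plan.py 541.8 19.4 13 4.9
```

```text
row [ 0.1  0.  -0.1] [-0.6 -1.1  9. ] t 8.95 tcp [542.8  20.1  22. ] F [0.4 0.3 0.7] open 0.576 ff 31.7 q [-0.15  0.25  2.02 -0.    0.87 -0.23]
```

Request:
send_rows:
  rows: "0 0 0 -0.3 -0.5 4 -0.3;0 0 0 -0.3 -0.5 7 -0.3;0 0 0 -0.3 -0.5 7 -0.3"

```text
time: 9.32
eef_pos: [0.5415, 0.0205, 0.014]
tcp_rot: [0.676, 0.737, -0.0, -0.0]
contact_force: [0.4, -0.9, -0.4]
opening: 0.574
finger_force: 31.7
```

Request:
send_rows:
  rows: "0 0 0 0 0 1 -0.3;0 0 0 0 0 1 -0.3"

```text
time: 9.57
eef_pos: [0.5416, 0.0205, 0.013]
tcp_rot: [0.676, 0.737, -0.0, -0.0]
contact_force: [0.1, -0.1, -0.0]
opening: 0.578
finger_force: 31.7
```

Request:
send_rows:
  rows: "0 0 0 0 0 1 -0.3;0 0 0 0 0 1 -0.3"

```text
time: 9.82
eef_pos: [0.5418, 0.0205, 0.0123]
tcp_rot: [0.676, 0.737, 0.0, 0.0]
contact_force: [-1.1, 0.4, 1.2]
opening: 0.576
finger_force: 32.8
```

Request:
send_rows:
  rows: "0 0 0 0 0 1 -0.3;0 0 0 0 0 1 -0.3"

```text
time: 10.07
eef_pos: [0.5418, 0.0205, 0.0123]
tcp_rot: [0.676, 0.737, -0.0, -0.0]
contact_force: [-3.5, 0.7, 7.5]
opening: 0.576
finger_force: 34.0
```

Request:
send_rows:
  rows: "0 0 0 0 0 1 -0.3;0 0 0 0 0 1 -0.3"

```text
time: 10.32
eef_pos: [0.5418, 0.0205, 0.0123]
tcp_rot: [0.676, 0.737, -0.0, -0.0]
contact_force: [-7.6, -0.5, 12.5]
opening: 0.574
finger_force: 34.9
```

Request:
send_rows:
  rows: "0 0 0 0 0 -2 -0.3;0 0 0 0 0 -2 0.5;0 0 0 0 0 -2 0.8;0 0 0 0 0 -2 0.8;0 0 0 0 0 -40 0.8;0 0 0 0 0 -80 0.8;0 0 0 0 0 -80 0.8"

```text
time: 11.2
eef_pos: [0.5446, 0.0201, 0.0939]
tcp_rot: [0.676, 0.737, 0.002, 0.003]
contact_force: [1.0, -0.2, -0.7]
opening: 0.9
finger_force: 0.0
```

Run:
```python
from fit import *
import plan
plan.plan(593.5,-295.7,85,-15)
```

```text
row [ 0.5  0.  19.9] [-318.8   21.8    9.7] t 11.2 tcp [544.6  20.1  93.9] F [ 1.  -0.2 -0.7] open 0.9 ff 0.0 q [-0.15  0.13  2.    0.    1.   -0.23]
```

Request:
send_rows:
  rows: "0 0 19.9 -319 23 7 1;0 0 19.9 -319 23 7 1;0 0 19.9 -319 23 7 1;0 0 19.9 -319 23 7 1;0 0 19.9 -319 23 7 1;0 0 19.9 -319 23 7 1;0 0 19.9 -319 23 7 1;0 0 19.9 -319 23 7 1"

```text
time: 12.2
eef_pos: [0.5911, -0.2935, 0.0821]
tcp_rot: [0.793, 0.609, -0.0, -0.001]
contact_force: [0.2, 0.1, -0.7]
opening: 1.002
finger_force: 0.0
```

Run:
```python
from fit import *
import plan
t=shot('top');s=shot('side')
for p in(t,s): print(fit(p,.044,.542,.02,5))
plan.plan(593.5,-295.7,5,-15)
```

```text
(np.float64(540.110262195441), np.float64(20.668536245678478), np.float64(3.907392782096198), np.float64(-243.75306701660156))
(np.float64(541.3043548557357), np.float64(19.90873408262553), np.float64(3.89482523515705), np.float64(-195.24407958984375))
row [-0.1 -0.   0.1] [-1.6  2.6 77.7] t 12.3 tcp [ 591.5 -293.6   82.7] F [0.1 0.6 0.1] open 1.001 ff 0.0 q [-0.61  0.39  1.71  0.    1.05 -0.35]
```

First blank lies within about 1.5 mm and 1° of the base. Fetching the second.

Request:
send_rows:
  rows: "0 0 0 -1.2 2 40 1;0 0 0 -1.2 2 65 1;0 0 0 -1.2 2 65 1;0 0 0 -1.2 2 65 1"

```text
time: 12.8
eef_pos: [0.594, -0.2969, 0.0194]
tcp_rot: [0.793, 0.609, 0.0, 0.001]
contact_force: [0.5, -0.4, 0.8]
opening: 1.003
finger_force: 0.0
```

```bash
python3 plan.py 593.5 -295.7 -17 -15
```

```text
row [0.1 0.  0. ] [ 1.1 -0.9 36.4] t 12.8 tcp [ 594.  -296.9   19.4] F [ 0.5 -0.4  0.8] open 1.003 ff 0.0 q [-0.62  0.48  1.72  0.    0.95 -0.35]
```

Request:
send_rows:
  rows: "0 0 0 0.5 -0.5 25 1;0 0 0 0.5 -0.5 32 1;0 0 0 0.5 -0.5 35 1;0 0 0 0.5 -0.5 35 1;0 0 0 0.5 -0.5 35 0.3;0 0 0 0.5 -0.5 35 -0.3;0 0 0 0.5 -0.5 35 -0.3;0 0 0 0.5 -0.5 35 -0.3"

```text
time: 13.8
eef_pos: [0.5933, -0.2969, -0.0162]
tcp_rot: [0.794, 0.609, 0.0, 0.001]
contact_force: [0.2, 0.1, 3.9]
opening: 0.578
finger_force: 33.2
```

Request:
send_rows:
  rows: "0 0 0 0 0 -40 -0.3;0 0 0 0 0 -90 -0.3;0 0 0 0 0 -100 -0.3;0 0 0 0 0 -100 -0.3"

```text
time: 14.3
eef_pos: [0.5929, -0.2965, 0.0833]
tcp_rot: [0.794, 0.609, 0.0, 0.0]
contact_force: [0.5, -0.8, 0.1]
opening: 0.58
finger_force: 32.9
```

```bash
python3 plan.py 542.8 18.9 85 5.4
```

```text
row [  0.    0.  -20.4] [ 291.7 -130.2   -1.9] t 14.3 tcp [ 592.9 -296.5   83.3] F [ 0.5 -0.8  0.1] open 0.58 ff 32.9 q [-0.62  0.39  1.7   0.    1.05 -0.35]
```

Request:
send_rows:
  rows: "0 0 -20.4 292 -130 -2 -0.3;0 0 -20.4 292 -130 -2 -0.3;0 0 -20.4 292 -130 -2 -0.3;0 0 -20.4 292 -130 -2 -0.3;0 0 -20.4 292 -130 -2 -0.3;0 0 -20.4 292 -130 -2 -0.3;0 0 -20.4 292 -130 -2 -0.3;0 0 -20.4 292 -130 -2 -0.3"

```text
time: 15.3
eef_pos: [0.543, 0.0179, 0.0843]
tcp_rot: [0.674, 0.739, -0.0, -0.0]
contact_force: [0.8, 0.6, -0.9]
opening: 0.577
finger_force: 32.9
```

Request:
send_rows:
  rows: "0 0 0 0 0 30 -0.3;0 0 0 0 0 45 -0.3;0 0 0 0 0 45 -0.3;0 0 0 0 0 45 -0.3"

```text
time: 15.8
eef_pos: [0.5437, 0.0187, 0.0407]
tcp_rot: [0.674, 0.739, 0.0, 0.0]
contact_force: [0.4, 0.7, 0.1]
opening: 0.576
finger_force: 32.9
```

```bash
python3 plan.py 542.8 18.9 27 5.4
```

```text
row [ 0.1  0.  -0.1] [ 0.3 -0.9 13.7] t 15.8 tcp [543.7  18.7  40.7] F [0.4 0.7 0.1] open 0.576 ff 32.9 q [-0.15  0.22  2.02 -0.    0.91 -0.25]
```

Request:
send_rows:
  rows: "0 0 0 0 -0.5 6 -0.3;0 0 0 0 -0.5 11 -0.3;0 0 0 0 -0.5 11 -0.3"

```text
time: 16.18
eef_pos: [0.5421, 0.0193, 0.0286]
tcp_rot: [0.673, 0.739, -0.0, -0.0]
contact_force: [0.4, -0.5, -0.2]
opening: 0.577
finger_force: 32.9
```

Request:
send_rows:
  rows: "0 0 0 0 0 1 -0.3;0 0 0 0 0 2 -0.3;0 0 0 0 0 2 -0.3"

```text
time: 16.55
eef_pos: [0.5428, 0.0192, 0.0278]
tcp_rot: [0.673, 0.739, 0.0, 0.0]
contact_force: [-2.2, 0.2, 4.4]
opening: 0.572
finger_force: 33.4
```

Request:
send_rows:
  rows: "0 0 0 0 0 1 -0.3;0 0 0 0 0 1 -0.3;0 0 0 0 0 1 -0.3"

```text
time: 16.92
eef_pos: [0.5428, 0.0192, 0.0277]
tcp_rot: [0.673, 0.74, -0.0, -0.0]
contact_force: [-5.2, 0.9, 10.4]
opening: 0.578
finger_force: 34.1
```

Seated. Release, rise and check.

Request:
send_rows:
  rows: "0 0 0 0 0 -1.5 -0.3;0 0 0 0 0 -1.5 0.5;0 0 0 0 0 -1.5 0.8;0 0 0 0 0 -1.5 0.8;0 0 0 0 0 -40 0.8;0 0 0 0 0 -80 0.8;0 0 0 0 0 -80 0.8"

```text
time: 17.8
eef_pos: [0.5455, 0.0188, 0.11]
tcp_rot: [0.673, 0.739, 0.002, 0.003]
contact_force: [0.5, -0.4, -0.6]
opening: 0.904
finger_force: 0.0
```

Request:
send_rows:
  rows: "0 0 0 -60 -10 -10 0;0 0 0 -120 -10 -10 0;0 0 0 -180 -10 -10 0;0 0 0 -220 -10 -10 0;0 0 0 -220 -10 -10 0"

```text
time: 18.42
eef_pos: [0.5525, -0.2033, 0.1147]
tcp_rot: [0.675, 0.738, -0.0, -0.001]
contact_force: [0.1, 0.4, -0.1]
opening: 0.501
finger_force: 0.0
```

Run:
```python
from fit import *
import plan
t=shot('top');s=shot('side')
for p in(t,s): print(fit(p,.058,.542,.02,5))
plan.plan(540,72,85,6)
def up(p,a,b,c,d,f): return cv2.resize(p['color'][c:d,a:b,::-1],None,fx=f,fy=f,interpolation=cv2.INTER_CUBIC)
A=up(t,226,264,175,245,8);B=up(s,270,345,215,270,6);print(A.shape,B.shape)
o=np.zeros((560,A.shape[1]+B.shape[1],3),np.uint8);o[:A.shape[0],:A.shape[1]]=A;o[:B.shape[0],A.shape[1]:]=B
cv2.imwrite('pics/j2.png',o)
```

```text
(np.float64(541.8571464693189), np.float64(20.422261237339505), np.float64(5.824657884526195), np.float64(-242.84571838378906))
(np.float64(543.2273291064978), np.float64(20.861952070024884), np.float64(1.8897548159621085), np.float64(-209.8619384765625))
row [-0.1 -0.1 -0.7] [272.3  13.1  30. ] t 18.52 tcp [ 552.3 -200.4  114.5] F [-0.1  0.6  0.2] open 0.504 ff 0.0 q [-0.52  0.2   1.88  0.    1.07 -0.61]
(560, 304, 3) (330, 450, 3)
```

View pics/j2.png

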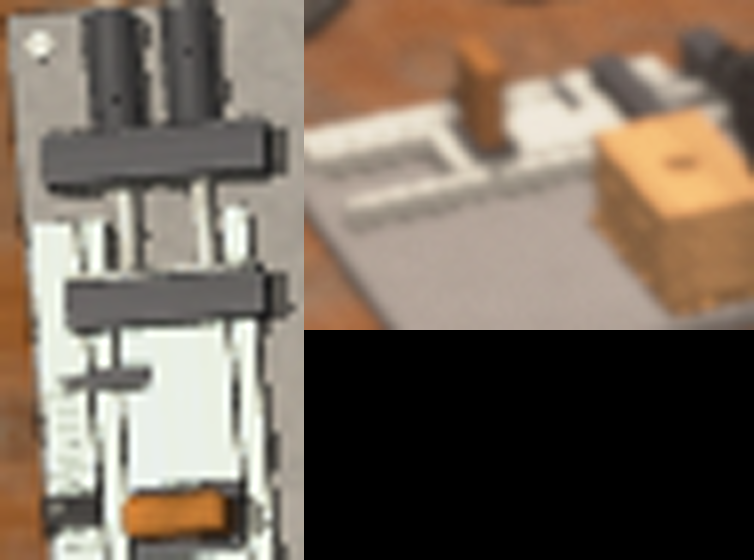

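Pile is flush. The top view puts the pointer tip near crop (66,381) and the clip at (45–100, 495–528). Now the precise slide distance.

Run:
```python
from h import *
t=shot('top');s=shot('side')
g=np.array([cv2.cvtColor(shot('top')['color'],cv2.COLOR_RGB2GRAY).astype(int) for _ in range(4)]).mean(0).round().astype(int)
print('u',list(range(229,247)))
for v in range(216,245): print(v,g[v,229:247])
print(t['color'][236:243,230:240].tolist())
for tt in('index_blade','pointer_tip','handle_grip'):
  for p in(t,s):
    for r in ctrl.look_for(p,tt)[:2]: print(tt,r['p'],c2w(p,r['position']))
# ideal points by jig pose
o=np.array([.5385,.0719]);a=np.radians(6.05)
for xj,yj,z in((-.01,.06,.03),(0,.06,.03)): 
    P=o+[np.cos(a)*xj-np.sin(a)*yj,np.sin(a)*xj+np.cos(a)*yj];print(xj,yj,w2p(t,[*P,z]),w2p(s,[*P,z]))
for uv in((233.7,222.3),(235,239)):
    w=p2w(t,uv,.03)[0];d=w[:2]-o;print(uv,w,'jig',d@[np.cos(a),np.sin(a)],d@[-np.sin(a),np.cos(a)])
```

```text
u [229, 230, 231, 232, 233, 234, 235, 236, 237, 238, 239, 240, 241, 242, 243, 244, 245, 246]
216 [ 82 143 237 236 237 200 105  64  71  99 148  76 198 199 198 237 237 237]
217 [ 80 118 237 237 237 237 235 182 204 237 237  76 237 237 237 237 237 237]
218 [ 99 166 237 237 237 237 235 201 150 236 236  86 237 237 237 237 237 237]
219 [105 158 237 237 237 237 235 236 141 237 236  88 236 236 236 236 237 237]
220 [107 150 238 237 237 237 236 236 108 234 234  82 185 191 192 194 237 237]
221 [107 134 237 236 235 235 233 195  80 120 108 108 112 103 102  90 237 236]
222 [112 130 227 237 181 141 110 106 104 104 104 104 104 104 102 120 237 237]
223 [111 123 226 236 214 129 114 144 103 114 110  88  96 100 120 195 237 237]
224 [107 115 199 216 216 184 215 236  78 237 237 200 204 237 237 238 238 237]
225 [ 99  98 190 237 236 236 236 235  74 237 237 236 195 238 237 238 238 237]
226 [ 91  87 178 237 217 216 216 235  82 237 237 237 194 238 237 238 238 237]
227 [ 91  67 117 237 236 236 236 236 130 236 237 236 133 237 237 238 238 237]
228 [ 95  78 142 237 216 216 216 236 140 208 236 236 108 238 237 238 23
[... 1775 characters left out ...]
0], [73, 70, 66], [72, 70, 66], [72, 69, 66], [73, 69, 66], [55, 54, 50], [232, 239, 236]], [[145, 88, 45], [95, 66, 46], [62, 59, 55], [76, 73, 70], [95, 94, 88], [89, 87, 82], [94, 92, 87], [91, 92, 85], [79, 77, 73], [205, 213, 197]], [[150, 94, 52], [88, 59, 38], [54, 53, 49], [115, 115, 106], [187, 197, 179], [156, 163, 149], [181, 186, 174], [234, 240, 226], [174, 176, 159], [199, 204, 188]], [[144, 93, 55], [117, 77, 47], [120, 115, 106], [233, 240, 231], [232, 239, 226], [232, 239, 225], [233, 239, 227], [233, 239, 226], [201, 206, 187], [192, 197, 188]]]Traceback (most recent call last):
  File "<stdin>", line 9, in <module>
ValueError: only the last four pictures can be asked about
```

Run:
```python
from h import *
import plan
t=shot('top');s=shot('side')
o=np.array([.5385,.0719]);a=np.radians(6.05)
ex=np.array([np.cos(a),np.sin(a)]);ey=np.array([-ex[1],ex[0]])
for n,uv,z in(('ptr',(232.5,222.55),.03),('blade',(232.5,238.),.03),('blade35',(232.5,238.),.035),('handletop',(243.5,238.6),.072)):
    w=p2w(t,uv,z)[0];d=w[:2]-o;print(n,w,'jig',d@ex,d@ey)
for tt in('index_blade','pointer_tip','handle_grip'):
  for p in(t,s):
    for r in ctrl.look_for(p,tt)[:2]: print(tt,r['p'],c2w(p,r['position']))
# handle blob: orange saturated
for n,p,b in(('top',t,(236,228,256,246)),('side',s,(284,214,306,242))):
    c=p['color'][b[1]:b[3],b[0]:b[2]];h=cv2.cvtColor(c,cv2.COLOR_RGB2HSV);m=(h[:,:,1]>150)&(h[:,:,2]>90)
    y,x=np.where(m);print(n,len(x),'u',x.min()+b[0],x.max()+b[0],'v',y.min()+b[1],y.max()+b[1],x.mean()+b[0],y.mean()+b[1])
    print(h[:,:,1])
```

```text
ptr [0.52278887 0.16585415 0.03      ] jig -0.005721207054266883 0.09508674899436341
blade [0.48112202 0.16453979 0.03      ] jig -0.04729451045786845 0.0981712434755485
blade35 [0.48087447 0.16382124 0.035     ] jig -0.047616409831019134 0.0974827800052616
handletop [0.4781101  0.12994413 0.072     ] jig -0.05393590484657854 0.06408571540518311
index_blade 0.61 [0.52635753 0.12434916 0.02697054]
pointer_tip 0.96 [0.52499073 0.12734429 0.02380493]
pointer_tip 0.8 [0.50200212 0.11498935 0.02771615]
pointer_tip 0.59 [0.47218865 0.35910062 0.01265423]
handle_grip 0.58 [0.52329918 0.12573246 0.02884484]
handle_grip 0.76 [0.50142842 0.11963108 0.03324292]
handle_grip 0.16 [0.56175364 0.36362628 0.02816363]
top 59 u 242 253 v 236 241 247.40677966101694 238.79661016949152
[[ 14  24  23  14  10  25   7   7   6   6  10  12   9  10   7  12  15  13
   13  27]
 [ 15  25  12  14  10  23   7   7   7   6   9  12   9  10   7  10  15  13
   13  27]
 [ 14  23  23  14  15  30   6   7   7   6   9  13  11   7   7  10  15  13
   12  23]
 [ 15   9  24  13  15  26   7   7   9   6   7  13  10   9   9  10  13
[... 3176 characters left out ...]
8  57  93 129 148 157 155 146
  114  69  45  28]
 [ 26  27  30  28  27  26  30  32  35  35  39  54  89 129 151 151 156 148
  112  69  43  27]
 [ 24  25  31  31  30  30  31  30  30  34  35  44  67 109 137 153 153 149
  115  71  44  30]
 [ 24  28  33  33  34  35  35  34  29  31  35  36  48  74 115 144 152 149
  128  77  45  37]
 [ 34  33  35  36  37  35  36  36  32  28  34  38  41  53  89 131 140 144
  132  87  48  35]
 [ 36  35  34  36  37  36  37  37  35  30  29  36  36  41  60  96 118 117
  105  77  46  35]
 [ 37  36  37  37  37  36  39  38  38  36  32  32  35  37  40  54  70  63
   60  49  38  36]
 [ 37  38  37  39  40  38  38  39  37  38  35  33  34  37  38  38  43  43
   40  39  36  36]]
```

Run:
```python
from h import *
import plan
s=shot('side');t=shot('top')
print(p2w(t,(247.6,238.7),.072),p2w(t,(247.6,238.7),.06))
for X in([.478,.1195,.072],[.478,.1195,.031]): print(w2p(s,X),w2p(t,X))
print(tri(t,(247.6,238.7),s,(299.2,222.3)))
plan.plan(479,118.5,85,6)
```

```text
[[0.47808437 0.11930152 0.072     ]] [[0.47866923 0.120648   0.06      ]]
[[298.39884223 223.53887036]] [[247.52258681 238.7306841 ]]
[[298.90070594 236.7579385 ]] [[249.21864802 239.50956042]]
[0.47922945 0.11853855 0.07600902]
row [-0.   0.  -0.6] [324.9 -44.   31. ] t 19.32 tcp [ 553.1 -200.8  116. ] F [-0.  -0.1 -0.1] open 0.501 ff 0.0 q [-0.52  0.2   1.87 -0.    1.07 -0.61]
```

Request:
send_rows:
  rows: "0 0 -0.6 325 -44 0 0.2;0 0 -0.6 325 -44 0 0.2;0 0 -0.6 325 -44 0 0.2;0 0 -0.6 325 -44 0 0.2;0 0 -0.6 325 -44 0 0.2;0 0 -0.6 325 -44 0 0.2;0 0 -0.6 325 -44 0 0.2;0 0 -0.6 325 -44 0 0.2"
  grip_force: 60

```text
time: 20.32
eef_pos: [0.4796, 0.1174, 0.1161]
tcp_rot: [0.67, 0.742, -0.0, 0.0]
contact_force: [0.2, -0.5, 0.5]
opening: 0.597
finger_force: 0.0
```

```bash
python3 plan.py 479 118.5 29 6
python3 - <<'E'
from h import *
p=shot('side'); c=w2p(p,[.479,.1185,.06])[0].astype(int);print(c)
cv2.imwrite('pics/g6.png',cv2.resize(p['color'][c[1]-60:c[1]+40,c[0]-60:c[0]+70,::-1],None,fx=6,fy=6,interpolation=cv2.INTER_CUBIC))
E
```

```text
row [ 0.   0.  -0.1] [ 1.2 -0.5 87.1] t 20.32 tcp [479.6 117.4 116.1] F [ 0.2 -0.5  0.5] open 0.597 ff 0.0 q [ 0.03 -0.01  2.1  -0.    1.05 -0.07]
[299 227]
```

View pics/g6.png

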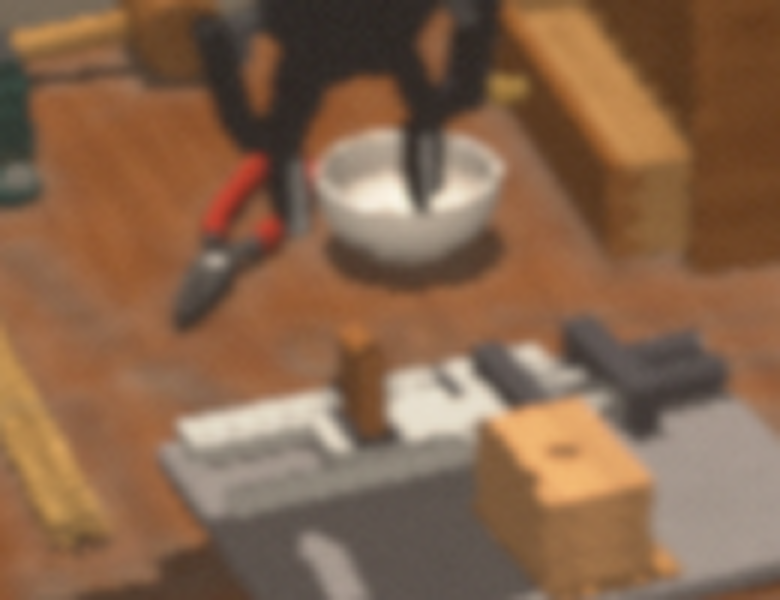

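The fingers (tips at 298,225 and 423,205) are centred above the handle top at (360,335). The pile is intact. Descending and gripping.

Request:
send_rows:
  rows: "0 0 0 1 -0.3 40 0.2;0 0 0 1 -0.3 70 0.2;0 0 0 1 -0.3 82 0.2;0 0 0 1 -0.3 87 0.2;0 0 0 1 -0.3 87 0.2"

```text
time: 21.0
eef_pos: [0.4794, 0.1193, 0.0297]
tcp_rot: [0.67, 0.743, 0.0, 0.0]
contact_force: [0.1, -0.4, -0.3]
opening: 0.6
finger_force: 0.0
```

Request:
send_rows:
  rows: "0 0 0 0 0 0 -0.5;0 0 0 0 0 0 -1;0 0 0 0 0 0 -1;0 0 0 0 0 0 -1;0 0 0 0 0 0 -1;0 0 0 0 0 0 -1"

```text
time: 21.75
eef_pos: [0.4801, 0.1198, 0.0301]
tcp_rot: [0.669, 0.743, 0.001, 0.001]
contact_force: [4.7, 1.9, 4.2]
opening: 0.151
finger_force: 60.9
```

Request:
send_rows:
  rows: "0 0 0 0 -6 0 -1;0 0 0 0 -14 0 -1;0 0 0 0 -22 0 -1;0 0 0 0 -30 0 -1;0 0 0 0 -37 0 -1;0 0 0 0 -42 0 -1;0 0 0 0 -42 0 -1;0 0 0 0 -42 0 -1"

```text
time: 22.75
eef_pos: [0.4392, 0.1152, 0.0302]
tcp_rot: [0.669, 0.743, 0.002, 0.002]
contact_force: [8.3, 1.2, 0.2]
opening: 0.156
finger_force: 60.4
```

Run:
```python
from h import *
a=np.radians(6);ds=[]
t=shot('top','t9');s=shot('side','s9')
for _ in range(3):
    st=ctrl.get_state();d=(st['eef_pos'][:2]*1e3-[480.1,119.8]);ds.append(d@[np.cos(a),np.sin(a)]);shot('side')
print(ds,st['contact_force'],st['opening'],st['finger_force'],st['eef_pos'],st['time'])
A=cv2.resize(t['color'][200:260,220:270,::-1],None,fx=8,fy=8,interpolation=cv2.INTER_CUBIC);B=cv2.resize(s['color'][205:255,270:320,::-1],None,fx=8,fy=8,interpolation=cv2.INTER_CUBIC)
o=np.zeros((480,800,3),np.uint8);o[:,:400]=A;o[:400,400:]=B;cv2.imwrite('pics/j3.png',o)
```

```text
[np.float64(-41.12849655752862), np.float64(-41.092868192969334), np.float64(-41.07531633000151)] [8.40108629 2.43811915 0.13939936] 0.155081960723341 60.40416598320007 [0.43928028 0.11521552 0.03014254] 22.95
```

View pics/j3.png

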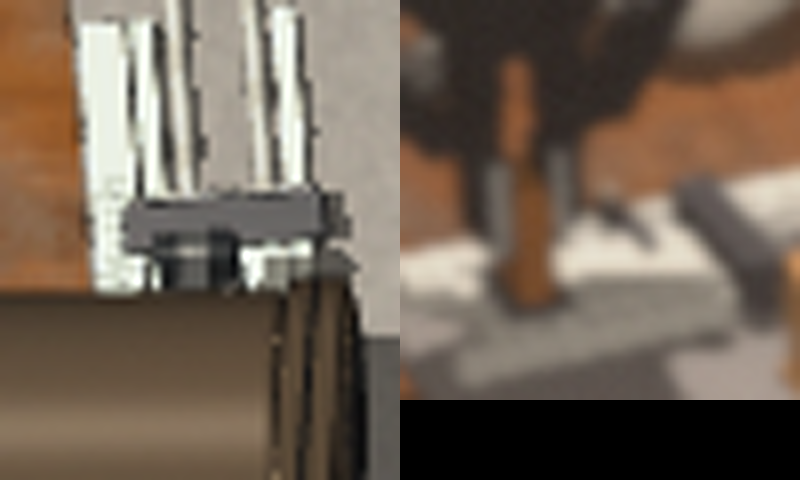

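Top crop: jaw block at (125–340, 195–248), pointer hidden under the wrist. Side crop: pointer (620–650, 215–240) runs to the dark blade at about (605,200). Now jaw travel by comparison with the first pictures.

Run:
```python
from h import *
p=shot('top')
A=cv2.imread('pics/top0.png')[:,:,::-1];B=p['color']
ga,gb=[cv2.cvtColor(np.ascontiguousarray(i),cv2.COLOR_RGB2GRAY) for i in(A,B)]
def track(ga,gb,u0,v0,u1,v1,du,dv):
    T=cv2.resize(ga[v0:v1,u0:u1],None,fx=10,fy=10,interpolation=cv2.INTER_CUBIC)
    x0,y0=u0+du-3,v0+dv-3;W=cv2.resize(gb[y0:y1] [:,x0:x1] if 0 else gb[y0:v1+dv+4,x0:u1+du+4],None,fx=10,fy=10,interpolation=cv2.INTER_CUBIC)
    r=cv2.matchTemplate(W,T,cv2.TM_CCOEFF_NORMED);_,m,_,l=cv2.minMaxLoc(r);return l[0]/10-3+du,l[1]/10-3+dv,m
ex=np.array([np.cos(.1056),np.sin(.1056)])
for box in((233,207,262,218),(234,208,258,217)):
    du,dv,m=track(ga,gb,*box,1,15);c=np.array([247,213.]);d=p2w(p,[c,c+[du,dv]],.038);print(du,dv,m,(d[1]-d[0])[:2]@ex*1e3)
# side: pointer moved
s=shot('side');S0=cv2.imread('pics/side0.png')[:,:,::-1]
print(w2p(s,[[.5228,.1659,.03],[.4811,.1645,.03],[.4811,.1645,.035]]))
g=cv2.cvtColor(s['color'],cv2.COLOR_RGB2GRAY)
for v in range(225,239): print(v,g[v,288:306])
g0=cv2.cvtColor(np.ascontiguousarray(S0),cv2.COLOR_RGB2GRAY)
for v in range(222,236): print(v,g0[v,304:322])
```

```text
1.1 14.9 0.6647990345954895 -40.216308329867154
1.2000000000000002 15.0 0.6952323913574219 -40.50618263163023
[[309.92322097 226.8691171 ]
 [295.73997607 229.37368793]
 [295.67611081 227.80454187]]
225 [ 67  87  87  74  79  98 109 113 114 114 116 115 118 117 116 111 107 109]
226 [ 70  88  91  80  82 100 112 115 113 114 114 115 117 118 116 112 109 106]
227 [ 72  92  94  81  84  99 113 119 122 116 114 113 114 113 112 108 104 102]
228 [ 78  94  94  82  79  97 113 123 126 120 113 113 114 117 116 106  99  93]
229 [ 85  95  95  80  77  89  98 107 111 110 113 123 134 141 141 125 100  85]
230 [ 91  98  97  81  75  83  86  85  90  96 116 142 162 176 175 152 110  81]
231 [ 90  99  98  91  94 106  97  77  70  83 111 147 174 186 185 158 112  76]
232 [ 88  97 105 112 132 145 135 101  78  79  98 127 158 180 188 171 132  90]
233 [ 86  98 118 143 167 177 166 141 118 115 112 112 135 168 195 198 173 140]
234 [ 88 102 132 168 193 199 194 177 171 173 158 131 123 154 194 213 208 191]
235 [ 93 117 151 182 206 215 214 208 206 209 200 171 143 153 188 214 218 216]
236 [105 143 183 207 217 223 224 221 220 221
[... 581 characters left out ...]
27 [114 120 124 131 136 139 134 129 142 166 189 199 187 148 100  80  88  92]
228 [128 143 156 165 173 172 162 147 153 180 206 219 209 167 110  77  79  88]
229 [157 180 195 203 204 202 187 162 144 160 192 214 214 184 135  95  77  82]
230 [179 200 211 216 212 207 197 170 140 134 158 193 213 206 179 141 105  82]
231 [183 203 215 218 213 209 205 193 171 143 138 167 201 217 212 189 151 108]
232 [178 203 217 222 222 221 221 222 209 179 152 163 196 218 223 217 190 147]
233 [183 211 223 227 228 228 228 229 224 213 194 196 213 224 227 224 216 182]
234 [195 221 228 229 230 228 229 229 228 225 221 222 226 227 228 228 225 210]
235 [199 223 228 229 229 229 229 229 228 228 228 228 228 228 228 228 226 222]
```

Request:
send_rows:
  rows: "0 0 0 0 -0.5 0 -1;0 0 0 0 -0.5 0 -1;0 0 0 0 -0.5 0 -1;0 0 0 0 -0.5 0 -1;0 0 0 0 -0.5 0 -1;0 0 0 0 -0.5 0 -1;0 0 0 0 -0.5 0 -1;0 0 0 0 -0.5 0 -1"

```text
time: 24.1
eef_pos: [0.4389, 0.1152, 0.0301]
tcp_rot: [0.669, 0.743, 0.002, 0.002]
contact_force: [8.9, 2.0, -0.5]
opening: 0.152
finger_force: 60.3
```

Run:
```python
from fit import *
s=shot('side');print(fit(s,.058,.542,.02,5))
print(ctrl.sign_off())
```

```text
(np.float64(542.4180389631828), np.float64(20.832727115115294), np.float64(5.109164444866281), np.float64(-200.4261016845703))
the job is handed in; nothing more can be done
None
```

The job is handed in at about 24 s of the 61 s, with no verdict returned: both blanks lie on the base within about 2 mm by camera, and the arm still holds the jaw open about 41.5 mm against a measured 41.7 mm to the index blade.

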